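Push the tall slide cabinet home into its bay

ROBOT

A 6-joint arm with a two-finger parallel gripper is mounted at the origin on the work surface. World frame = base frame: x ahead of the robot, y to its left, z up, the work surface at z = 0. Lengths are in m, angles in degrees, forces in N, time in s.
With the tool pointing down it reaches from about 0.4 to 0.825 m from the base axis. Payload 7 kg.
Tool frame: the origin (TCP) lies midway between the tips of the shut fingers; the grasp point (between the pads) lies 19 mm behind it (ctrl.hold_point_z is the distance from the TCP to the grasp point, in m); z points along the fingers, y is the line along which they close (so a half turn about z gives the same grasp; the last joint's range is limited). The gripper opens to 88 mm and grips with 3 to 60 N. Pads are 19 mm wide; open, the fingers measure 130 mm over their backs; the gripper's body (78 mm by 193 mm) begins 47 mm behind the grasp point.
Start: joints at [88.7, 20.546, 0.682, 0, -70.136, -16.507], TCP at [0.206, 0.643, 0.2] pointing down, gripper open.
Joint ranges: [-176.03, 176.03], [-82.01, 121.73], [-58.28, 71.71], [-173.87, 95.51], [-174.79, -0.11], [-173.66, 173.66]. Speed limits (degrees/s): [136.94, 136.94, 172.46, 180, 180, 180].

INTERFACE

Orientations are given as [roll, pitch, yaw] about the fixed x, y, z axes, in that order (R = Rz(yaw) Ry(pitch) Rx(roll)).
In Python, from plant import ctrl gives the robot as it stands.
- The arm moves only by the tool apply_moves, never from a script. Its argument "deltas" is a list of rows, each an object with "fingers": the finger opening in mm, from 0 to 87.6; "delta_pos": the shift along the tool's x, y, z in mm, a list of three; "angular": the turn, a rotation vector about the tool's x, y, z in degrees, a list of three. A call has 1 to 10 rows; each row is the pose to reach, as a shift and turn from the pose commanded when the call began, along the tool's axes at that moment; what a row does not reach only later rows make up. A row lasts 1/10 s, in which the tool goes at most 50 mm and 8.59 degrees, less where a joint would pass 70% of its speed; a pose out of reach is approached as far as the arm can. A call with a gripper value outside its range is refused whole. The fingers move at their own pace and stop on an object; the grip force is fixed at half the most. Time passes only in rows, so rows that repeat a pose let the fingers close. It gives the time, the measured TCP pose, the force, the opening and the grip force at its end, in the units of the state.
- ctrl.get_obs(): the state, without advancing time (a new reading comes with each control period).
- ctrl.snapshot(name): name is "scene" or "top" or "wrist"; returns the picture (400x640x3 uint8, red, green, blue); there is no depth.
- ctrl.camera_params(name): a dict with "fx", "fy", "cx", "cy" (pixels), "cam_to_world" (4x4, takes a point from camera to world coordinates); the wrist camera has in their place "mount" (4x4, takes a point from camera to tool coordinates, whose origin is the TCP and whose axes are the flange's). Camera axes: x right, y up, looking along -z (the intrinsics and any distortion apply to the point x, -y, -z); pixel columns grow to the right and rows downward; lengths in m; the calibration is good to about 2 mm. A picture is of the moment at which its call begins: read the wrist's pose just before it. camera_params takes no time and is no camera call.
- ctrl.close_job(): hands the job in; it is judged then, once.
The state is a dict: "clock": time; "joint_pos": joint angles; "qvel": joint speeds; "tau": joint torques, N m; "tool_pos": TCP position; "orientation": TCP orientation; "force": force on the tool from outside, world axes, zero at the start; "moment": the same for the moment, N m; "opening": finger opening in m; "gripper_force": force on a finger pad.
Only numpy, scipy, OpenCV 4.12 (cv2) and the standard library are available. Lean on these libraries where they do the work, as an engineer would, in place of code of your own. Each camera call takes 0.05 s, during which the arm holds its last target. There are 200 camera calls.

TASK

Push the heavy slide cabinet along the bench into its blue docking bay until it stands fully home against the end stop, square between the rails. Push it low, at the ledge of its base, so that it slides without tipping and the jar on top stays standing; do not grasp or lift anything, do not touch the jar, and leave the other things on the bench alone. Then move the robot clear.

Things in the scene. Friction and masses are not known exactly. Their poses are not given: they have to be found in the camera images.
- cabinet: tall heavy grey slide cabinet, white drawer fronts, 1.1 to 1.8 kg, loose on the bench (friction about 0.5 to 0.7). Dark steel base 135 (x) x 120 (y) x 24 mm high; origin under the base's centre, z up. Tower 116 mm wide (y), from x = -33.5 to +67.5 mm, top 170 mm above the bench. Pushed towards +x at its base it slides; pushed high on the tower (above about 80 to 120 mm) it tips over its +x edge
- ledge (a point): where to push: middle of the upright end face of the cabinet's base (cabinet x = -67.5 mm, y = 0, 12 mm above the bench). The face is 120 mm wide and 24 mm high; here the base sticks out 34 mm beyond the tower as a ledge with a yellow top. Axes as the cabinet's: push along +x
- dock: fixed U of blue steel rails 22 mm high, no floor, open towards its -x. Origin on the bench where the cabinet's origin lies when fully home; the cabinet goes in along +x, its own x the same way. End stop's inner face at x = +68.5 mm; side rails 134 mm apart inside (7 mm clearance each side) from x = -20 mm to the stop. Its place varies, and its heading by 13 degrees
- mouth (a point): middle of the bay's open mouth on the bench (bay x = -70 mm). The mouth flares from 134 mm wide at x = -20 mm to about 190 mm here. The cabinet's origin starts 200 to 280 mm before the bay's origin, up to 25 mm off the bay's centre line and up to 8 degrees askew
- jar: small clear glass jar with a blue cap, 44 mm across, 55 mm high, standing loose on top of the cabinet; origin under its centre
- magnifier: black hand magnifier lying flat, lens 80 mm across, 180 mm long, 10 mm high; origin under the middle of its length. Bystander
- slidebox: red box of microscope slides, 80 x 55 x 26 mm, white lid; origin under its centre. Bystander
- reagent: amber glass reagent bottle, 60 mm across, 130 mm high; origin under its centre. Bystander
- dish: low white ceramic dish, 84 mm across, 22 mm high; origin under its centre. Bystander
- holder: wooden block 70 x 70 x 50 mm with three coloured tool grips standing up out of it, 95 mm high in all; origin under its centre. Bystander
- cup: white plastic cup, 70 mm across, 60 mm high; origin under its centre. Bystander
Things that resemble listed ones, but are neither listed nor needed, are in the scene too. What is shaped like the cabinet but pink or turquoise is not meant.

How it is judged (in metres and radians):
On the way:
1. the cabinet's nose slides upright into the mouth of the bay (x of cabinet in the frame of dock above -0.12 m and angle between cabinet's own z axis and vertical below 0.1 rad), for 0.1 s.
At the end, for the whole second after the job is handed in: The cabinet stands flat and at rest in the bay, within 8 mm of the fully home position along the bay, within 12 mm sideways, square within 0.07 rad, with the jar standing upright on top of it (x of cabinet in the frame of dock above -0.008 m and y of cabinet in the frame of dock between -0.012 and 0.012 m and angle between the x axis of cabinet and the x axis of dock, either way round below 0.07 rad and angle between cabinet's own z axis and vertical below 0.05 rad and height (world z) of cabinet below 0.005 m and linear speed of cabinet below 0.01 m/s and angle between jar's own z axis and vertical below 0.1 rad and z of jar in the frame of cabinet above 0.163 m and linear speed of jar below 0.02 m/s); the robot touches nothing.
It fails at once if the cabinet tips or is tilted (more than 0.15 rad) (angle between cabinet's own z axis and vertical above 0.15 rad).
It fails at once if the cabinet is lifted (more than 12 mm) (height (world z) of cabinet above 0.012 m).
It fails at once if the jar falls over, comes off the cabinet or is lifted (angle between jar's own z axis and vertical above 0.35 rad or z of jar in the frame of cabinet below 0.155 m or z of jar in the frame of cabinet above 0.185 m).
It fails at once if the robot touches the jar (contact force between any of the fingers, the arm and jar above 0.5 N).
It fails at once if another thing on the bench is disturbed (moved more than 20 mm) (distance of any of magnifier, slidebox, reagent, dish, holder, cup from where it was at the start of the episode above 0.02 m).
It also fails if it takes over 53 s, if anything falls off the work surface, if the arm or the gripper's body presses on something with over 40 N, if the wrist force passes 120 N, or if a joint passes its speed limit or range.

## Working session

There is one attempt and no reset: what is moved stays moved. The work goes in short steps, Python scripts to look and compute and a tool call to move; the robot and the scene stay as the last step left them, time stands still between calls to the robot, and variables do not carry over. Pictures are saved under pics/ and viewed, at most 10 in all, crops included, and the job is handed in when it is done.

Besides the shell and the picture viewer there is one more tool, called after "Request:" as name([rows], argument=value, ...), one row to a line, values as JSON. apply_moves: Moves the arm, as the interface text tells. Its arguments: {"type":"object","properties":{"deltas":{"type":"array"}},"required":["deltas"]}

```bash
mkdir -p pics; cat > h.py <<'E'
import numpy as np, cv2
from plant import ctrl
def snap(n,f):
    im=ctrl.snapshot(n); cv2.imwrite('pics/'+f,im[:,:,::-1]); return im
def ray(n,u,v,z=0.0):
    p=ctrl.camera_params(n); T=np.array(p['cam_to_world'])
    d=T[:3,:3]@np.array([(u-p['cx'])/p['fx'],-(v-p['cy'])/p['fy'],-1]); o=T[:3,3]
    return o+d*(z-o[2])/d[2]
def proj(n,P):
    p=ctrl.camera_params(n); T=np.array(p['cam_to_world'])
    c=T[:3,:3].T@(np.array(P)-T[:3,3]); return p['cx']+p['fx']*c[0]/-c[2], p['cy']-p['fy']*c[1]/-c[2]
E
python3 - <<'E'
from h import *
snap('scene','s1.png');snap('top','t1.png')
for n in('scene','top'):
    p=ctrl.camera_params(n);print({k:np.round(v,3).tolist() for k,v in p.items()})
print(ctrl.get_obs())
E
```

```text
{'fx': 424.836, 'fy': 424.836, 'cx': 317.692, 'cy': 200.0, 'cam_to_world': [[0.079, -0.946, 0.314, 0.904], [0.997, 0.073, -0.031, -0.033], [0.006, 0.316, 0.949, 1.249], [0.0, 0.0, 0.0, 1.0]]}
{'fx': 412.791, 'fy': 412.791, 'cx': 318.278, 'cy': 193.79, 'cam_to_world': [[-0.022, 0.988, -0.154, 0.318], [-1.0, -0.022, -0.003, -0.018], [-0.006, 0.153, 0.988, 1.455], [0.0, 0.0, 0.0, 1.0]]}
{'clock': 0.1, 'joint_pos': array([ 8.86989175e+01,  2.05873270e+01,  6.39638197e-01, -1.73641347e-02,
       -7.01356034e+01, -1.65066545e+01]), 'qvel': array([-0.06634515, -0.116563  ,  0.15172145,  0.06220235, -0.00087115,
        0.01082454]), 'tau': array([-1.75677334e-03, -5.84162879e+01,  2.93753546e+01,  7.01557383e+00,
        1.02070521e-02, -4.21512527e-05]), 'tool_pos': array([0.20631974, 0.64220179, 0.19882229]), 'orientation': array([ 1.79915502e+02, -8.01612736e-03, -1.78136432e+01]), 'force': array([-0.0731218 ,  0.64264405,  0.35705429]), 'moment': array([-0.0059764 ,  0.01796307, -0.00174735]), 'gripper_force': 0.0, 'opening': 0.08743399538290586}
```

View pics/s1.png

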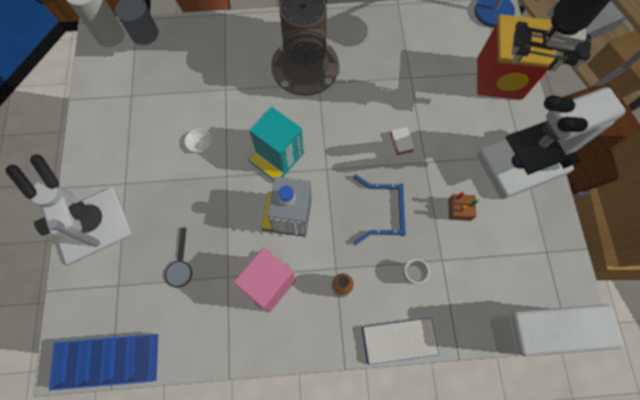

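View pics/t1.png

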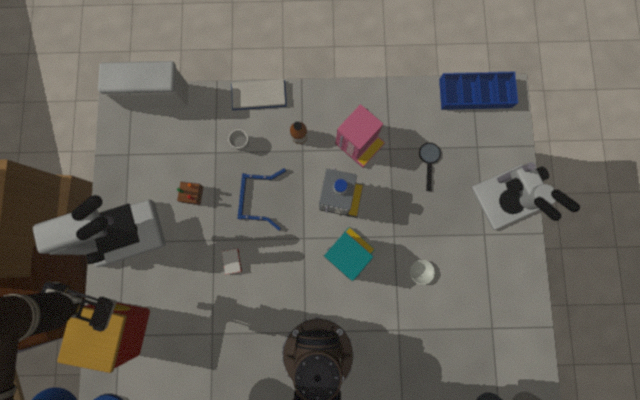

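The scene view shows the grey cabinet at (290,207) with its yellow ledge on the left and the jar at (286,193). The blue bay is at (385,208) and opens left. Lookalikes are the turquoise cabinet (277,140) and the pink one (265,280); neither is meant. The grey one with white drawers is my choice, and I'll check it in a close crop.

```bash
python3 - <<'E'
from h import *
a=cv2.imread('pics/s1.png')[150:270,235:435]; b=cv2.imread('pics/t1.png')[145:245,215:395]
a=cv2.resize(a,(800,480),interpolation=cv2.INTER_CUBIC); b=cv2.resize(b,(792,440),interpolation=cv2.INTER_CUBIC)
cv2.imwrite('pics/s1c.png',a);cv2.imwrite('pics/t1c.png',b)
E
```

```text
(no output)
```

View pics/s1c.png

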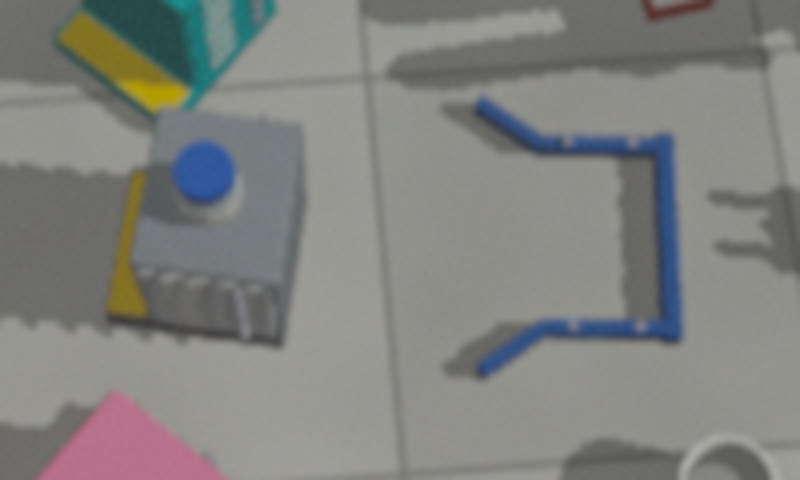

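View pics/t1c.png

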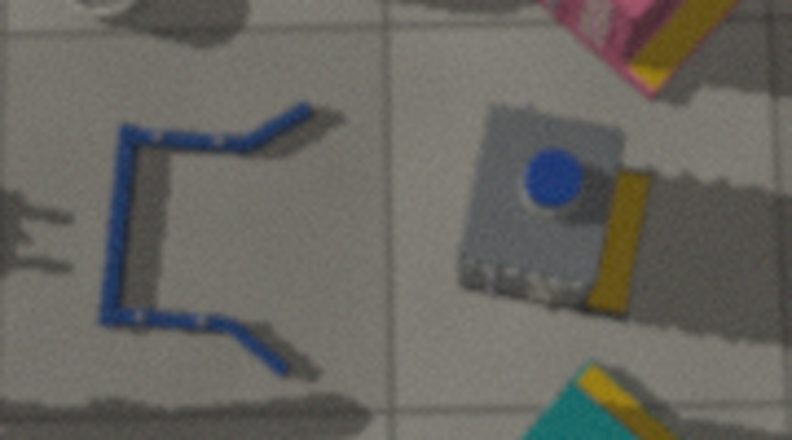

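The crops confirm grey with white drawers, the jar on top and the ledge on the left. In the scene crop the tower top corners are (157,110), (303,125), (282,275) and (133,260), and the bay's stop runs from (664,146) to (672,330). Next I fit both poses.

```bash
cat >> h.py <<'E'
from scipy.optimize import least_squares
def fit(pts,x0,t=True):
    # pts: cam,u,v,(x,y,z) mm ; returns x,y,yaw
    def f(q):
        r=[]
        c,s=np.cos(q[2]),np.sin(q[2])
        for n,u,v,(x,y,z) in pts:
            x,y,z=x/1e3,y/1e3,z/1e3
            a=proj(n,(q[0]+c*x-s*y,q[1]+s*x+c*y,z)); r+=[a[0]-u,a[1]-v]
        return np.array(r)
    s=least_squares(f,x0,loss='soft_l1'); return s.x,np.abs(f(s.x).reshape(-1,2)).round(1)
def S(u,v):return('scene',235+u/4,150+v/4)
def T(u,v):return('top',215+u/4.4,145+v/4.4)
E
python3 - <<'E'
from h import *
c=[S(157,110)+((-33.5,58,170),),S(303,125)+((67.5,58,170),),S(282,275)+((67.5,-58,170),),S(133,260)+((-33.5,-58,170),),S(108,315)+((-67.5,-60,24),),S(282,346)+((67.5,-60,0),),
T(490,103)+((67.5,-58,170),),T(623,130)+((-33.5,-58,170),),T(460,258)+((67.5,58,170),),T(650,172)+((-67.5,-60,24),),T(627,315)+((-67.5,60,24),)]
d=[S(664,146)+((72,71,22),),S(672,330)+((72,-71,22),),S(540,144)+((-20,71,22),),S(547,326)+((-20,-71,22),),S(482,103)+((-70,97,22),),S(483,370)+((-70,-97,22),),
T(130,137)+((72,-71,22),),T(108,317)+((72,71,22),),T(247,145)+((-20,-71,22),),T(232,322)+((-20,71,22),),T(305,108)+((-70,-97,22),),T(285,370)+((-70,97,22),)]
C,r=fit(c,[.5,-.1,1.57]);D,r2=fit(d,[.5,.2,1.57])
print(C,np.degrees(C[2]),r.tolist());print(D,np.degrees(D[2]),r2.tolist())
R=np.array([[np.cos(D[2]),np.sin(D[2])],[-np.sin(D[2]),np.cos(D[2])]]);print('cab in dock',R@(C[:2]-D[:2]))
h=np.array([np.cos(C[2]),np.sin(C[2])]);print('ledge',C[:2]-.0675*h)
for nm,uv in dict(turq=(250,158),pink=(237,280),pink2=(265,309),mag=(182,230)).items(): print(nm,ray('scene',*uv,0.02).round(3))
p=ctrl.camera_params('wrist');print(p)
E
```

```text
[ 0.52911605 -0.09126176  1.36459957] 78.18579632902897 [[0.5, 2.6], [0.3, 1.9], [0.9, 1.3], [1.5, 0.4], [1.4, 0.3], [0.3, 0.5], [1.6, 0.4], [0.5, 0.8], [1.5, 0.0], [0.5, 0.8], [1.1, 0.1]]
[0.53602235 0.1846251  1.47913269] 84.7480605140493 [[1.1, 0.5], [0.8, 1.7], [0.1, 0.4], [0.4, 1.2], [1.8, 1.7], [1.1, 3.9], [1.2, 1.0], [0.2, 2.1], [2.0, 1.1], [2.1, 1.4], [0.5, 1.1], [0.5, 3.9]]
cab in dock [-0.27536081 -0.01837608]
ledge [ 0.51529619 -0.15733189]
turq [ 0.342 -0.195  0.02 ]
pink [ 0.72  -0.243  0.02 ]
pink2 [ 0.807 -0.166  0.02 ]
mag [ 0.56  -0.403  0.02 ]
{'fx': 298.7373163514248, 'fy': 298.7373163514248, 'cx': 319.2223975318737, 'cy': 199.92073672354297, 'mount': array([[ 3.42134215e-04,  9.67923967e-01,  2.51243063e-01,
         6.73797498e-02],
       [ 9.99999671e-01, -5.15892065e-04,  6.25729481e-04,
        -1.27848992e-03],
       [ 7.35272864e-04,  2.51242766e-01, -9.67923825e-01,
        -1.85295386e-01],
       [ 0.00000000e+00,  0.00000000e+00,  0.00000000e+00,
         1.00000000e+00]])}
```

```bash
cat >> h.py <<'E'
from scipy.spatial.transform import Rotation as Ro
def pose():
    o=ctrl.get_obs(); return np.array(o['tool_pos']),Ro.from_euler('xyz',o['orientation'],degrees=True)
def tgt(x,y,z,yaw,tilt=12):
    # yaw = cabinet heading deg; tool x points to -heading, tip leads
    a=np.radians(yaw);h=np.array([np.cos(a),np.sin(a),0]);t=np.radians(tilt)
    zt=np.array([0,0,-np.cos(t)])+np.sin(t)*h; xt=-np.cos(t)*h-np.array([0,0,np.sin(t)])
    return np.array([x,y,z]),Ro.from_matrix(np.c_[xt,np.cross(zt,xt),zt])
def show(w,base=None):
    p,R=base or pose()
    for q in w:
        P,Q=tgt(*q); print((R.inv().apply(P-p)*1e3).round(1).tolist(),np.degrees((R.inv()*Q).as_rotvec()).round(2).tolist())
E
python3 - <<'E'
from h import *
for nm,(n,u,v) in dict(tq=T(585,362),tq2=T(680,432),pk=T(652,97),pktop=T(740,0),tq_s=S(155,117)).items(): print(nm,ray(n,u,v,.024).round(3))
h=np.array([np.cos(np.radians(78)),np.sin(np.radians(78))]);L=np.array([.515,-.157])
t=L-h*.045;print('tcp',t, 'body corners',[(t+s*h*.039-h*.02+k*.097*np.array([-h[1],h[0]])).round(3) for s in(1,-1) for k in(1,-1)])
show([(.21,.64,.38,78),(.60,.25,.38,78),(*t,.38,78)])
E
```

```text
tq [ 0.42  -0.114  0.024]
tq2 [ 0.364 -0.187  0.024]
pk [ 0.632 -0.175  0.024]
pktop [ 0.711 -0.25   0.024]
tq_s [ 0.421 -0.123  0.024]
tcp [ 0.50564397 -0.20101664] body corners [array([ 0.415, -0.162]), array([ 0.604, -0.203]), array([ 0.398, -0.239]), array([ 0.588, -0.279])]
[4.2, 1.2, -181.2] [8.88, -9.82, 83.85]
[494.8, 253.2, -180.7] [8.88, -9.82, 83.85]
[543.0, 711.5, -180.1] [8.88, -9.82, 83.85]
```

Request:
apply_moves([
  {"fingers":60,"delta_pos":[0,0,-50],"angular":[0,0,0]},
  {"fingers":60,"delta_pos":[0,0,-100],"angular":[0.5,-0.5,5]},
  {"fingers":60,"delta_pos":[0,0,-150],"angular":[1.4,-1.5,13]},
  {"fingers":60,"delta_pos":[20,10,-180],"angular":[2.2,-2.5,21]},
  {"fingers":60,"delta_pos":[65,33,-180],"angular":[3.1,-3.4,29]},
  {"fingers":60,"delta_pos":[110,56,-180],"angular":[3.9,-4.3,37]},
  {"fingers":60,"delta_pos":[155,79,-180],"angular":[4.8,-5.3,45]},
  {"fingers":60,"delta_pos":[200,102,-180],"angular":[5.6,-6.2,53]},
  {"fingers":60,"delta_pos":[245,125,-180],"angular":[6.5,-7.1,61]},
  {"fingers":60,"delta_pos":[290,148,-180],"angular":[7.3,-8.1,69]},
])

```text
clock: 1.1
tool_pos: [0.4359, 0.4135, 0.3796]
orientation: [-178.7, 10.2, -87.2]
force: [0.3, 0.3, 1.4]
opening: 0.06
gripper_force: 0.0
```

```bash
python3 - <<'E'
from h import *
show([(.60,.25,.38,78),(.505,-.201,.38,78),(.505,-.201,.05,78)])
E
```

```text
[168.5, -156.6, -27.2] [1.55, -1.61, 14.54]
[607.3, -41.6, -108.9] [1.55, -1.61, 14.54]
[665.8, -34.2, 215.7] [1.55, -1.61, 14.54]
```

Request:
apply_moves([
  {"fingers":60,"delta_pos":[35,-31,-6],"angular":[0.8,-0.8,7]},
  {"fingers":60,"delta_pos":[70,-62,-12],"angular":[1.55,-1.6,14.5]},
  {"fingers":60,"delta_pos":[105,-93,-18],"angular":[1.55,-1.6,14.5]},
  {"fingers":60,"delta_pos":[145,-120,-24],"angular":[1.55,-1.6,14.5]},
  {"fingers":60,"delta_pos":[190,-135,-32],"angular":[1.55,-1.6,14.5]},
  {"fingers":60,"delta_pos":[237,-138,-41],"angular":[1.55,-1.6,14.5]},
  {"fingers":60,"delta_pos":[284,-126,-50],"angular":[1.55,-1.6,14.5]},
  {"fingers":60,"delta_pos":[331,-114,-58],"angular":[1.55,-1.6,14.5]},
  {"fingers":60,"delta_pos":[378,-102,-67],"angular":[1.55,-1.6,14.5]},
  {"fingers":60,"delta_pos":[425,-90,-75],"angular":[1.55,-1.6,14.5]},
])

```text
clock: 2.1
tool_pos: [0.5457, -0.013, 0.3805]
orientation: [-180.0, 12.0, -101.6]
force: [1.1, -0.3, 0.5]
opening: 0.0595
gripper_force: 0.0
```

```bash
python3 - <<'E'
from h import *
show([(.505,-.201,.38,78),(.505,-.201,.10,78),(.505,-.201,.011,78)])
E
```

```text
[188.3, 1.9, -39.4] [0.03, -0.04, 0.37]
[246.3, 2.1, 234.5] [0.03, -0.04, 0.37]
[264.8, 2.2, 321.6] [0.03, -0.04, 0.37]
```

Request:
apply_moves([
  {"fingers":60,"delta_pos":[47,0,-10],"angular":[0,0,0.4]},
  {"fingers":60,"delta_pos":[94,1,-20],"angular":[0,0,0.4]},
  {"fingers":60,"delta_pos":[141,1,-30],"angular":[0,0,0.4]},
  {"fingers":60,"delta_pos":[188,2,-39],"angular":[0,0,0.4]},
  {"fingers":60,"delta_pos":[198,2,6],"angular":[0,0,0.4]},
  {"fingers":60,"delta_pos":[208,2,52],"angular":[0,0,0.4]},
  {"fingers":60,"delta_pos":[218,2,98],"angular":[0,0,0.4]},
  {"fingers":60,"delta_pos":[227,2,143],"angular":[0,0,0.4]},
  {"fingers":60,"delta_pos":[237,2,189],"angular":[0,0,0.4]},
  {"fingers":60,"delta_pos":[246,2,234],"angular":[0,0,0.4]},
])

```text
clock: 3.1
tool_pos: [0.5054, -0.1991, 0.0988]
orientation: [180.0, 12.0, -102.1]
force: [1.3, -0.2, -0.8]
opening: 0.0601
gripper_force: 0.0
```

```bash
python3 - <<'E'
from h import *
a=snap('scene','s2.png');b=snap('top','t2.png')
f=lambda im,x,y,w,h:cv2.resize(im[y:y+h,x:x+w,::-1],(800,int(800*h/w)),interpolation=cv2.INTER_CUBIC)
cv2.imwrite('pics/c2.png',np.vstack([f(a,230,150,200,110)[:,:],])) 
c=cv2.resize(np.vstack([a[130:250,225:425],b[145:245,200:400]])[:,:,::-1],(545,600),interpolation=cv2.INTER_CUBIC);cv2.imwrite('pics/c2.png',c)
show([(.505,-.201,.03,78),(.505,-.201,.011,78)])
E
```

```text
[16.1, -5.0, 62.5] [0.67, 0.03, -0.25]
[20.1, -5.2, 81.1] [0.67, 0.03, -0.25]
```

View pics/c2.png

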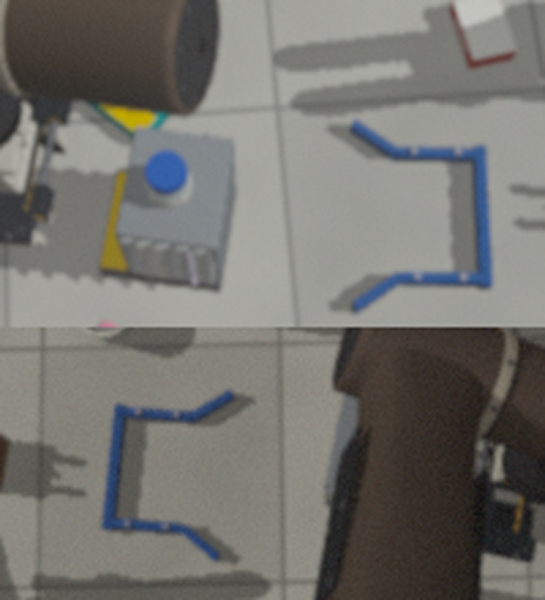

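The scene crop shows the cabinet untouched, with its ledge corners at (110,270) and (122,172). The fingers are behind the ledge at (40,190), and the forearm housing is at upper left, clear of the jar at (166,172). I'll check the housing height and the wrist view before lowering.

```bash
python3 - <<'E'
from h import *
for z in(.25,.3,.4,.5): print(z,ray('scene',291,171,z).round(3),ray('top',200+330/2.725,145+(600-327)/2.725,z).round(3), ray('top',200+480/2.725,145+90,z).round(3))
snap('wrist','w2.png')
E
```

```text
0.25 [ 0.491 -0.062  0.25 ] [ 0.354 -0.02   0.25 ] [ 0.38 -0.18  0.25]
0.3 [ 0.511 -0.061  0.3  ] [ 0.353 -0.02   0.3  ] [ 0.377 -0.174  0.3  ]
0.4 [ 0.553 -0.058  0.4  ] [ 0.349 -0.019  0.4  ] [ 0.372 -0.16   0.4  ]
0.5 [ 0.594 -0.055  0.5  ] [ 0.346 -0.019  0.5  ] [ 0.367 -0.147  0.5  ]
```

View pics/w2.png

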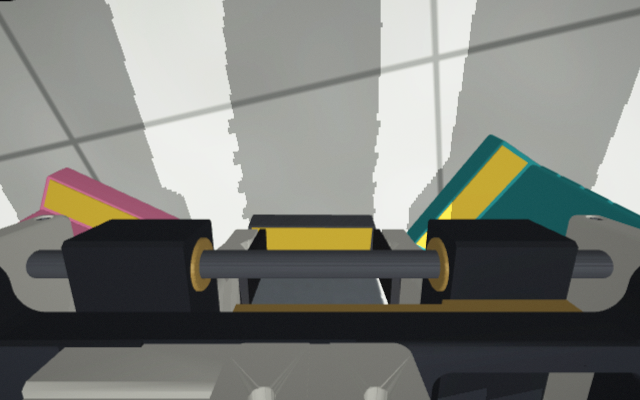

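The wrist view shows the base edge between (250,215) and (373,215), centred between the fingers, with the pink and turquoise decoys clear on both sides. Next I measure that edge and check the arm link in the full scene view.

```bash
python3 - <<'E'
from h import *
p=ctrl.camera_params('wrist');P,R=pose();M=np.array(p['mount'])
W=np.eye(4);W[:3,:3]=R.as_matrix();W[:3,3]=P;C=W@M
def wr(u,v,z):
    d=C[:3,:3]@np.array([(u-p['cx'])/p['fx'],-(v-p['cy'])/p['fy'],-1]);o=C[:3,3];return o+d*(z-o[2])/d[2]
print(P)
for z,a,b in((0,(250,215),(373,214)),(.024,(248,228),(375,228))):
    A,B=wr(*a,z),wr(*b,z);e=B-A;print(A.round(4),B.round(4),'len',np.hypot(*e[:2]),'mid',(A+B)[:2]/2,'head',np.degrees(np.arctan2(e[1],e[0]))-90+180*2)
E
```

```text
[ 0.503922   -0.1986231   0.09839043]
[ 0.582  -0.1675  0.    ] [ 0.4594 -0.142   0.    ] len 0.12530715949201746 mid [ 0.52070763 -0.15475589] head 438.2571762875607
[ 0.5794 -0.1663  0.024 ] [ 0.4617 -0.1407  0.024 ] len 0.12046875516121464 mid [ 0.52055301 -0.15349899] head 437.696931465346
```

View pics/s2.png

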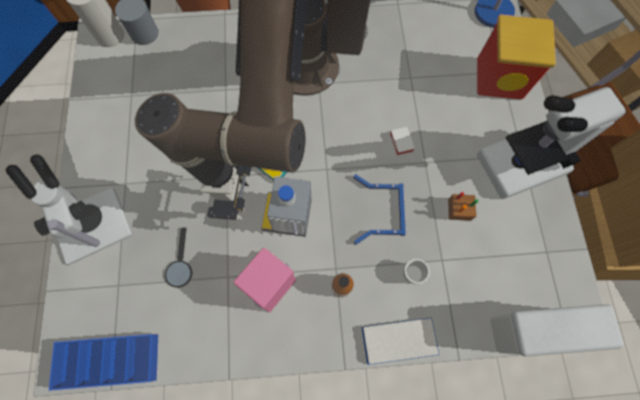

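The full scene view shows the wrist housing at (285,145), which may lie above the jar. I'll triangulate its height before going lower.

```bash
python3 - <<'E'
from h import *
print(ctrl.get_obs()['joint_pos'].round(1))
a=cv2.imread('pics/t2.png')[100:330,250:480]
cv2.imwrite('pics/t2c.png',cv2.resize(a,(598,598),interpolation=cv2.INTER_CUBIC))
E
```

```text
[-10.6  15.7 -16.  -14.  -59.1   5.8]
```

View pics/t2c.png

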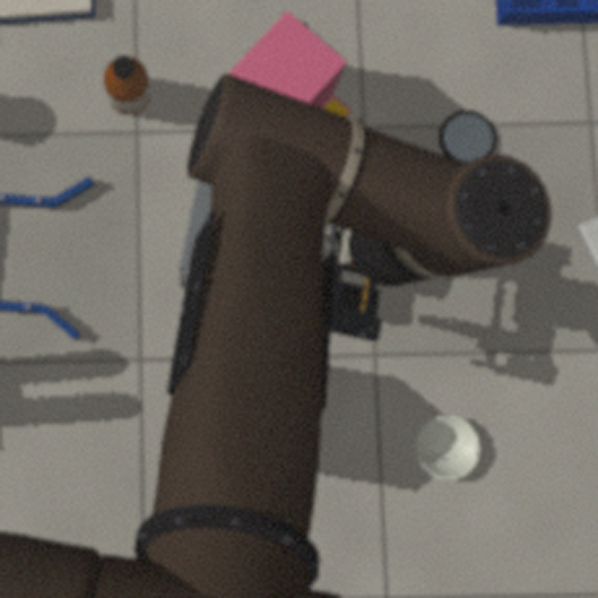

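The top crop shows the wrist cap disc at (504,207), the seam ring at (347,170) and the housing end face at (205,125). The same features in the scene view are at (160,115), (227,135) and (297,145).

```bash
python3 - <<'E'
from h import *
def line(n,u,v):
    a=ray(n,u,v,0);b=ray(n,u,v,.8);return a,(b-a)/np.linalg.norm(b-a)
for nm,t,s in(('cap',(443.8,179.6),(160,115)),('seam',(383.5,165.4),(227,135)),('end',(328.8,148),(297,145))):
    a,d=line('top',*t);b,e=line('scene',*s)
    k=np.linalg.lstsq(np.c_[d,-e],b-a,rcond=None)[0];A,B=a+k[0]*d,b+k[1]*e;print(nm,A.round(3),B.round(3))
E
```

```text
cap [ 0.484 -0.296  0.55 ] [ 0.483 -0.29   0.548]
seam [ 0.524 -0.166  0.529] [ 0.524 -0.17   0.529]
end [ 0.563 -0.042  0.547] [ 0.563 -0.04   0.547]
```

The wrist housing's lower side is about 0.44 m up, well clear of the jar. Lowering now.

```bash
python3 - <<'E'
from h import *
show([(.511,-.1975,.011,78)]); P,R=pose();print(P,R.as_euler('xyz',degrees=True))
E
```

```text
[15.6, -7.3, 86.0] [0.4, -0.04, -0.14]
[ 0.503922   -0.1986231   0.09839043] [ 179.5754092    11.95452365 -102.13834567]
```

Request:
apply_moves([
  {"fingers":60,"delta_pos":[5,-3,30],"angular":[0,0,0]},
  {"fingers":60,"delta_pos":[10,-6,58],"angular":[0,0,0]},
  {"fingers":60,"delta_pos":[14,-7,78],"angular":[0,0,0]},
  {"fingers":60,"delta_pos":[15.5,-7,86],"angular":[0,0,0]},
  {"fingers":60,"delta_pos":[15.5,-7,86],"angular":[0,0,0]},
])

```text
clock: 3.75
tool_pos: [0.5143, -0.1982, 0.0144]
orientation: [-180.0, 11.9, -102.0]
force: [0.2, 0.3, 0.3]
opening: 0.0601
gripper_force: 0.0
```

```bash
python3 - <<'E'
from h import *
D=np.array([.536,.1846]);a=np.radians(84.75);h=np.array([np.cos(a),np.sin(a)])
print('home tcp', D-h*(.0675+.0095))
P,R=pose();print(P,R.as_euler('xyz',degrees=True))
show([(.511+.208*.035,-.1975+.978*.035,.011,78)])
E
```

```text
home tcp [0.52895438 0.10792302]
[ 0.51428344 -0.19819357  0.01441458] [-179.98158791   11.94539662 -102.01726425]
[-33.5, 3.4, 10.6] [-0.02, -0.05, -0.02]
```

```bash
cat >> h.py <<'E'
Dk=np.array([.536,.1846,np.radians(84.75)])
def path(xs,y0=-.0234,m0=-.118,x0=-.272,x1=-.065,off=.077,z=.011,ylat=0):
    from scipy.interpolate import CubicHermiteSpline as H
    s=H([x0,x1],[y0,0],[m0,0]);out=[]
    for x in xs:
        y,m=(s(x),s(x,1)) if x0<x<x1 else ((0,0) if x>=x1 else (y0+m0*(x-x0),m0))
        th=Dk[2]+np.arctan(m);c,n=np.cos(Dk[2]),np.sin(Dk[2])
        o=Dk[:2]+[c*x-n*y,n*x+c*y]; l=o-off*np.array([np.cos(th),np.sin(th)]); out.append((*l,z,np.degrees(th)))
    return out
E
python3 - <<'E'
from h import *
w=path([-.30,-.29,-.28,-.272,-.267,-.262,-.257,-.252,-.247,-.242]);print(np.round(w,3).tolist());show(w)
E
```

```text
[[0.513, -0.191, 0.011, 78.02], [0.515, -0.181, 0.011, 78.02], [0.517, -0.172, 0.011, 78.02], [0.518, -0.164, 0.011, 78.02], [0.521, -0.159, 0.011, 79.561], [0.524, -0.155, 0.011, 81.04], [0.527, -0.15, 0.011, 82.455], [0.529, -0.145, 0.011, 83.805], [0.531, -0.14, 0.011, 85.086], [0.533, -0.135, 0.011, 86.298]]
[-5.5, 3.1, 4.7] [-0.03, -0.05, -0.04]
[-15.4, 3.1, 6.7] [-0.03, -0.05, -0.04]
[-25.2, 3.1, 8.8] [-0.03, -0.05, -0.04]
[-33.1, 3.1, 10.5] [-0.03, -0.05, -0.04]
[-38.1, 1.1, 11.5] [-0.35, -0.05, -1.54]
[-43.1, -0.7, 12.6] [-0.65, -0.06, -2.99]
[-48.1, -2.2, 13.7] [-0.95, -0.06, -4.38]
[-53.1, -3.6, 14.7] [-1.23, -0.06, -5.7]
[-58.1, -4.7, 15.8] [-1.49, -0.06, -6.95]
[-63.2, -5.7, 16.9] [-1.74, -0.06, -8.13]
```

Request:
apply_moves([
  {"fingers":60,"delta_pos":[-5,3,4.5],"angular":[0,0,0]},
  {"fingers":60,"delta_pos":[-15,3,6.5],"angular":[0,0,0]},
  {"fingers":60,"delta_pos":[-24,3,8.5],"angular":[0,0,0]},
  {"fingers":60,"delta_pos":[-29,3,9.5],"angular":[0,0,0]},
  {"fingers":60,"delta_pos":[-33,3,10.5],"angular":[0,0,0]},
  {"fingers":60,"delta_pos":[-36,3,11],"angular":[0,0,0]},
])

```text
clock: 4.35
tool_pos: [0.5185, -0.1601, 0.0102]
orientation: [180.0, 12.0, -102.0]
force: [0.5, 0.9, 0.2]
opening: 0.06
gripper_force: 0.0
```

```bash
python3 - <<'E'
from h import *
P,R=pose();print(P,R.as_euler('xyz',degrees=True),ctrl.get_obs()['force'])
show(path(np.arange(-.264,-.2,.006)))
E
```

```text
[ 0.5185333  -0.16006344  0.01019452] [ 179.98659256   11.95397525 -102.00533994] [0.45020782 0.87250245 0.20789386]
[-4.6, -3.8, 0.1] [-0.5, -0.05, -2.41]
[-10.6, -5.7, 1.4] [-0.85, -0.05, -4.09]
[-16.6, -7.4, 2.7] [-1.19, -0.05, -5.68]
[-22.7, -8.7, 4.0] [-1.51, -0.05, -7.18]
[-28.8, -9.8, 5.3] [-1.81, -0.04, -8.58]
[-34.8, -10.6, 6.5] [-2.08, -0.04, -9.88]
[-40.9, -11.1, 7.8] [-2.34, -0.04, -11.07]
[-47.0, -11.3, 9.1] [-2.57, -0.04, -12.17]
[-53.0, -11.3, 10.4] [-2.78, -0.04, -13.17]
[-59.1, -11.0, 11.7] [-2.97, -0.04, -14.07]
[-65.1, -10.5, 13.0] [-3.14, -0.04, -14.87]
```

Request:
apply_moves([
  {"fingers":60,"delta_pos":[-3,0,0.5],"angular":[0,0,0]},
  {"fingers":60,"delta_pos":[-6,0,1.2],"angular":[0,0,0]},
])

```text
clock: 4.55
tool_pos: [0.5196, -0.1545, 0.01]
orientation: [180.0, 12.0, -102.1]
force: [-0.1, -0.4, 1.0]
opening: 0.06
gripper_force: 0.0
```

Request:
apply_moves([
  {"fingers":60,"delta_pos":[-3,0,0.6],"angular":[0,0,0]},
  {"fingers":60,"delta_pos":[-6,0,1.2],"angular":[0,0,0]},
  {"fingers":60,"delta_pos":[-6,0,1.2],"angular":[0,0,0]},
])

```text
clock: 4.85
tool_pos: [0.5209, -0.1484, 0.0101]
orientation: [180.0, 12.0, -102.0]
force: [-0.0, -0.7, 0.5]
opening: 0.0598
gripper_force: 0.0
```

```bash
python3 - <<'E'
from h import *
w=snap('wrist','w3.png');a=snap('scene','s3.png');P,R=pose();print(P,R.as_euler('xyz',degrees=True),ctrl.get_obs()['force'])
c=np.vstack([cv2.resize(w[120:320,140:500,::-1],(540,300)),cv2.resize(a[150:250,220:400,::-1],(540,300),interpolation=cv2.INTER_CUBIC)]);cv2.imwrite('pics/c3.png',c)
E
```

```text
[ 0.52086872 -0.14865212  0.01010755] [ 179.96722477   11.95211005 -102.03689115] [-0.36280526  0.22672752 -1.12225641]
```

View pics/c3.png

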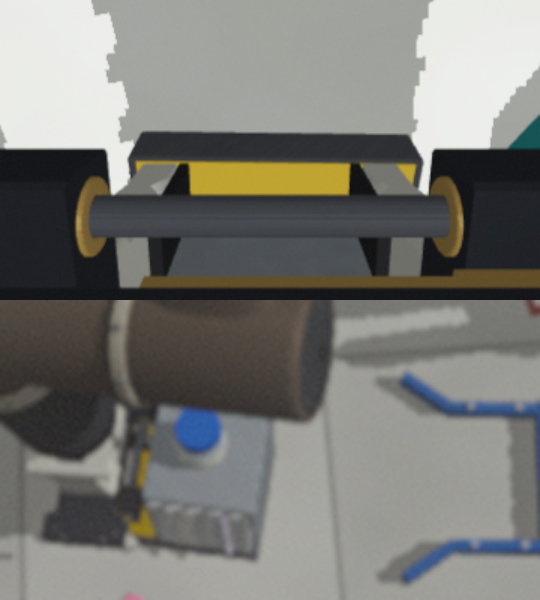

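The wrist crop shows the whole dark end face at (140–420,145), unoccluded, and the fingertips end over the yellow at (165,165) and (385,165). So the tips seem to be above the ledge instead of behind it. I'll check by projecting them.

```bash
python3 - <<'E'
from h import *
p=ctrl.camera_params('wrist');M=np.linalg.inv(np.array(p['mount']))
def pw(x,y,z):
    c=M@[x,y,z,1];u=p['cx']+p['fx']*c[0]/-c[2];v=p['cy']-p['fy']*c[1]/-c[2];return round((u-140)*1.5),round((v-120)*1.5)
for z in(0,-.01,-.02,-.03):
    print(z,[pw(x,y,z) for y in(-.03,.03,.05) for x in(.0095,-.0095)])
P,R=pose();W=np.eye(4);W[:3,:3]=R.as_matrix();W[:3,3]=P;C=W@np.array(p['mount'])
def wr(u,v,z):
    u=u/1.5+140;v=v/1.5+120
    d=C[:3,:3]@np.array([(u-p['cx'])/p['fx'],-(v-p['cy'])/p['fy'],-1]);o=C[:3,3];return (o+d*(z-o[2])/d[2]).round(4)
print(wr(142,133,0),wr(410,135,0),wr(132,160,.024),wr(422,160,.024))
E
```

```text
0 [(200, 139), (201, 180), (339, 139), (337, 180), (385, 139), (382, 180)]
-0.01 [(196, 146), (198, 189), (343, 146), (341, 189), (391, 146), (388, 189)]
-0.02 [(192, 154), (194, 199), (347, 154), (345, 199), (398, 154), (395, 199)]
-0.03 [(188, 162), (190, 210), (351, 162), (349, 210), (406, 162), (402, 210)]
[ 0.5752 -0.1681  0.    ] [ 0.4575 -0.1419  0.    ] [ 0.573  -0.1682  0.024 ] [ 0.4593 -0.144   0.024 ]
```

With the fingers open the tips sit higher than the TCP, by my estimate 20–30 mm, so they slid over the ledge without touching it. I'll back off and lower until they nearly reach the bench.

Request:
apply_moves([
  {"fingers":60,"delta_pos":[12,0,-2.5],"angular":[0,0,0]},
  {"fingers":60,"delta_pos":[24,0,-5],"angular":[0,0,0]},
  {"fingers":60,"delta_pos":[34,0,-7.3],"angular":[0,0,0]},
  {"fingers":60,"delta_pos":[35.5,0,-2.5],"angular":[0,0,0]},
  {"fingers":60,"delta_pos":[36.5,0,2.5],"angular":[0,0,0]},
  {"fingers":60,"delta_pos":[36.5,0,2.5],"angular":[0,0,0]},
])

```text
clock: 5.55
tool_pos: [0.5128, -0.1829, -0.001]
orientation: [179.9, 12.0, -102.1]
force: [0.0, 0.9, -0.5]
opening: 0.0601
gripper_force: 0.0
```

Request:
apply_moves([
  {"fingers":60,"delta_pos":[0.6,0,3],"angular":[0,0,0]},
  {"fingers":60,"delta_pos":[0.6,0,3],"angular":[0,0,0]},
])

```text
clock: 5.75
tool_pos: [0.5134, -0.1827, -0.0034]
orientation: [179.9, 12.0, -102.0]
force: [-0.5, -0.8, 0.2]
opening: 0.0603
gripper_force: 0.0
```

Request:
apply_moves([
  {"fingers":60,"delta_pos":[0.6,0,3],"angular":[0,0,0]},
  {"fingers":60,"delta_pos":[0.6,0,3],"angular":[0,0,0]},
])

```text
clock: 5.95
tool_pos: [0.5134, -0.1827, -0.0063]
orientation: [179.9, 12.0, -102.0]
force: [0.1, 0.6, 0.3]
opening: 0.0601
gripper_force: 0.0
```

Request:
apply_moves([
  {"fingers":60,"delta_pos":[0.5,0,2.5],"angular":[0,0,0]},
  {"fingers":60,"delta_pos":[0.5,0,2.5],"angular":[0,0,0]},
])

```text
clock: 6.15
tool_pos: [0.5134, -0.1829, -0.0088]
orientation: [179.9, 12.0, -102.0]
force: [-0.2, 0.4, -0.1]
opening: 0.06
gripper_force: 0.0
```

```bash
python3 - <<'E'
from h import *
w=snap('wrist','w4.png');P,R=pose();print(P,ctrl.get_obs()['force'])
cv2.imwrite('pics/w4c.png',cv2.resize(w[120:320,140:500,::-1],(792,440)))
E
```

```text
[ 0.51342538 -0.18291167 -0.00868984] [-0.6900996   0.66944669  0.31201182]
```

View pics/w4c.png

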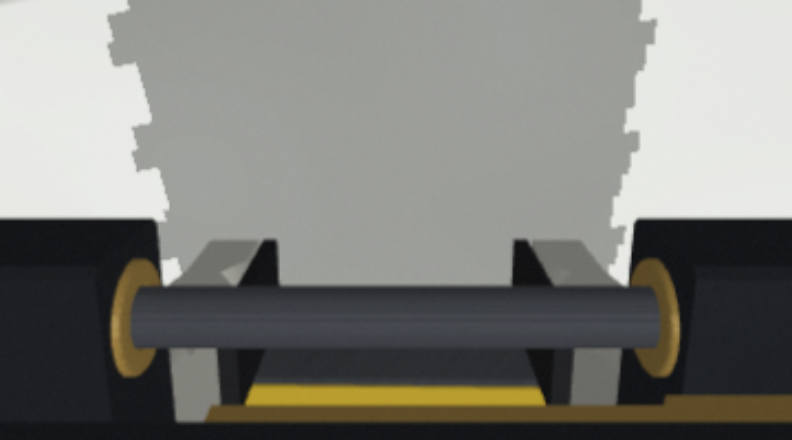

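The wrist crop shows the fingertips at rows near 240, with the inner pads at u=277 and u=513. From their apparent spacing the tips are about 27 mm above the TCP. The cabinet face is ahead of them and unobstructed. I'll lower about 10 mm more while watching the force.

Request:
apply_moves([
  {"fingers":60,"delta_pos":[0.5,0,2.5],"angular":[0,0,0]},
  {"fingers":60,"delta_pos":[1,0,5],"angular":[0,0,0]},
  {"fingers":60,"delta_pos":[1,0,5],"angular":[0,0,0]},
])

```text
clock: 6.5
tool_pos: [0.5132, -0.1828, -0.0141]
orientation: [179.9, 12.0, -102.1]
force: [-0.2, -0.1, 0.8]
opening: 0.0602
gripper_force: 0.0
```

Request:
apply_moves([
  {"fingers":60,"delta_pos":[0.5,0,2],"angular":[0,0,0]},
  {"fingers":60,"delta_pos":[0.8,0,4],"angular":[0,0,0]},
  {"fingers":60,"delta_pos":[0.8,0,4],"angular":[0,0,0]},
])

```text
clock: 6.8
tool_pos: [0.5134, -0.1828, -0.0181]
orientation: [179.9, 12.0, -102.1]
force: [-0.2, 0.7, -0.3]
opening: 0.0599
gripper_force: 0.0
```

```bash
python3 - <<'E'
from h import *
P,R=pose();print(P,R.as_euler('xyz',degrees=True),ctrl.get_obs()['force'])
L=np.array([.5185,-.1545]);h=np.array([.208,.978]);print('lat off of tcp vs ledge',(P[:2]-L)@[-h[1],h[0]],'fwd',(P[:2]-L)@h)
E
```

```text
[ 0.51335599 -0.18281168 -0.01805831] [ 179.94124366   11.95757386 -102.05859264] [-0.2289166   0.65504087 -0.32690596]
lat off of tcp vs ledge -0.0008579891270431734 fwd -0.028758781350950804
```

Request:
apply_moves([
  {"fingers":60,"delta_pos":[-8,0,1.7],"angular":[0,0,0]},
  {"fingers":60,"delta_pos":[-16,0,3.4],"angular":[0,0,0]},
  {"fingers":60,"delta_pos":[-20,0,4.2],"angular":[0,0,0]},
  {"fingers":60,"delta_pos":[-22,0,4.7],"angular":[0,0,0]},
])

```text
clock: 7.2
tool_pos: [0.5188, -0.161, -0.0176]
orientation: [-180.0, 11.9, -102.0]
force: [-0.5, -6.8, -0.6]
opening: 0.06
gripper_force: 3.6
```

Request:
apply_moves([
  {"fingers":60,"delta_pos":[-2,0,0.4],"angular":[0,0,0]},
  {"fingers":60,"delta_pos":[-4,0,0.8],"angular":[0,0,0]},
])

```text
clock: 7.4
tool_pos: [0.5192, -0.1578, -0.0176]
orientation: [180.0, 11.9, -102.0]
force: [-1.3, -7.7, -1.9]
opening: 0.0601
gripper_force: 3.8
```

Request:
apply_moves([
  {"fingers":60,"delta_pos":[-2,0,0.4],"angular":[0,0,0]},
  {"fingers":60,"delta_pos":[-4,0,0.8],"angular":[0,0,0]},
])

```text
clock: 7.6
tool_pos: [0.5198, -0.1539, -0.0176]
orientation: [180.0, 11.9, -102.0]
force: [-1.4, -7.2, -0.0]
opening: 0.0601
gripper_force: 3.8
```

```bash
cat >> h.py <<'E'
def nxt(xs,**k):
    P,R=pose();o=ctrl.get_obs()
    print(P.round(4),R.as_euler('xyz',degrees=True).round(2),np.round(o['force'],1)); show(path(xs,x0=-.265,x1=-.06,off=.074,z=-.0176,**k))
E
python3 - <<'E'
from h import *
nxt(np.arange(-.259,-.2,.006))
E
```

```text
[ 0.5198 -0.1539 -0.0176] [ 179.98   11.87 -102.  ] [-1.4 -7.2 -0. ]
[-6.0, -2.2, 1.2] [-0.37, -0.13, -1.85]
[-12.0, -4.2, 2.5] [-0.74, -0.13, -3.59]
[-18.0, -5.9, 3.8] [-1.09, -0.13, -5.24]
[-24.1, -7.3, 5.0] [-1.41, -0.13, -6.79]
[-30.1, -8.4, 6.3] [-1.72, -0.13, -8.24]
[-36.2, -9.2, 7.6] [-2.01, -0.13, -9.58]
[-42.3, -9.7, 8.9] [-2.27, -0.13, -10.83]
[-48.3, -10.0, 10.1] [-2.51, -0.13, -11.97]
[-54.4, -10.0, 11.4] [-2.73, -0.13, -13.01]
[-60.4, -9.7, 12.7] [-2.93, -0.13, -13.94]
```

Request:
apply_moves([
  {"fingers":60,"delta_pos":[-6,-2.2,1.2],"angular":[-0.4,0,-1.9]},
  {"fingers":60,"delta_pos":[-12,-4.2,2.5],"angular":[-0.7,0,-3.6]},
  {"fingers":60,"delta_pos":[-18,-5.9,3.8],"angular":[-1.1,0,-5.2]},
  {"fingers":60,"delta_pos":[-24,-7.3,5],"angular":[-1.4,0,-6.8]},
  {"fingers":60,"delta_pos":[-30,-8.4,6.3],"angular":[-1.7,0,-8.2]},
  {"fingers":60,"delta_pos":[-36,-9.2,7.6],"angular":[-2,0,-9.6]},
  {"fingers":60,"delta_pos":[-42,-9.7,8.9],"angular":[-2.3,0,-10.8]},
  {"fingers":60,"delta_pos":[-48,-10,10.1],"angular":[-2.5,0,-12]},
  {"fingers":60,"delta_pos":[-54,-10,11.4],"angular":[-2.7,0,-13]},
  {"fingers":60,"delta_pos":[-60,-9.7,12.7],"angular":[-2.9,0,-13.9]},
])

```text
clock: 8.6
tool_pos: [0.5425, -0.0958, -0.0176]
orientation: [-180.0, 11.9, -87.8]
force: [0.5, -6.7, -1.1]
opening: 0.0604
gripper_force: 3.6
```

```bash
python3 - <<'E'
from h import *
snap('scene','s5.png');w=snap('wrist','w5.png')
nxt(np.arange(-.199,-.14,.006))
# slip check: yellow columns in the wrist view
g=w.astype(int);m=(g[:,:,0]>120)&(g[:,:,1]>90)&(g[:,:,2]<90)
for f in('w3.png','w5.png'):
    g=cv2.imread('pics/'+f)[:,:,::-1].astype(int);m=(g[:,:,0]>150)&(g[:,:,1]>110)&(g[:,:,2]<100)
    for r in(226,230,234,238,242): 
        c=np.where(m[r,200:440])[0]+200; print(f,r,(c.min(),c.max()) if len(c) else None)
E
```

```text
[ 0.5427 -0.0949 -0.0176] [-179.95   11.92  -87.75] [ 1.  -3.2  0.1]
[-5.3, -0.5, 1.2] [-0.22, -0.08, -0.83]
[-11.3, -1.4, 2.4] [-0.38, -0.08, -1.56]
[-17.2, -2.0, 3.7] [-0.51, -0.09, -2.2]
[-23.2, -2.4, 5.0] [-0.62, -0.09, -2.73]
[-29.2, -2.7, 6.2] [-0.72, -0.09, -3.17]
[-35.2, -2.8, 7.5] [-0.79, -0.09, -3.51]
[-41.2, -2.7, 8.7] [-0.84, -0.09, -3.75]
[-47.2, -2.5, 10.0] [-0.87, -0.09, -3.9]
[-53.2, -2.1, 11.3] [-0.88, -0.09, -3.95]
[-59.2, -1.6, 12.5] [-0.87, -0.09, -3.9]
w3.png 226 None
w3.png 230 (np.int64(231), np.int64(416))
w3.png 234 (np.int64(267), np.int64(416))
w3.png 238 (np.int64(267), np.int64(415))
w3.png 242 (np.int64(267), np.int64(414))
w5.png 226 None
w5.png 230 None
w5.png 234 None
w5.png 238 None
w5.png 242 None
```

Request:
apply_moves([
  {"fingers":60,"delta_pos":[-5.3,-0.5,1.2],"angular":[-0.2,0,-0.8]},
  {"fingers":60,"delta_pos":[-11.3,-1.4,2.4],"angular":[-0.4,0,-1.6]},
  {"fingers":60,"delta_pos":[-17.2,-2,3.7],"angular":[-0.5,0,-2.2]},
  {"fingers":60,"delta_pos":[-23.2,-2.4,5],"angular":[-0.6,0,-2.7]},
  {"fingers":60,"delta_pos":[-29.2,-2.7,6.2],"angular":[-0.7,0,-3.2]},
  {"fingers":60,"delta_pos":[-35.2,-2.8,7.5],"angular":[-0.8,0,-3.5]},
  {"fingers":60,"delta_pos":[-41.2,-2.7,8.7],"angular":[-0.8,0,-3.8]},
  {"fingers":60,"delta_pos":[-47.2,-2.5,10],"angular":[-0.9,0,-3.9]},
  {"fingers":60,"delta_pos":[-53.2,-2.1,11.3],"angular":[-0.9,0,-4]},
  {"fingers":60,"delta_pos":[-59.2,-1.6,12.5],"angular":[-0.9,0,-3.9]},
])

```text
clock: 9.7
tool_pos: [0.5418, -0.0352, -0.0175]
orientation: [180.0, 11.9, -83.8]
force: [-0.0, -7.4, -1.5]
opening: 0.06
gripper_force: 3.6
```

```bash
cat >> h.py <<'E'
def track(f0,f1,q1,q0=(.5345,-.088,np.radians(78))):
    # feature match tower-top plane between scene images: warp by homography of plane z=.17 (+ cap), ECC
    def H(q):
        src=[(-33,-58),(67,-58),(67,58),(-33,58)];c,s=np.cos(q[2]),np.sin(q[2])
        return np.float32([proj('scene',(q[0]+(c*x-s*y)/1e3,q[1]+(s*x+c*y)/1e3,.17)) for x,y in src])
    a=cv2.imread('pics/'+f0,0);b=cv2.imread('pics/'+f1,0)
    dst=np.float32([(20,20),(140,20),(140,158),(20,158)])
    A=cv2.warpPerspective(a,cv2.getPerspectiveTransform(H(q0),dst),(180,180))
    def cost(q):
        B=cv2.warpPerspective(b,cv2.getPerspectiveTransform(H(q),dst),(180,180))[10:168,10:150]
        x,y=A[10:168,10:150].ravel().astype(float),B.ravel().astype(float);return -np.corrcoef(x,y)[0,1]
    from scipy.optimize import minimize
    best=min((minimize(cost,np.array(q1)+[dx,dy,t],method='Nelder-Mead',options=dict(initial_simplex=np.array(q1)+[dx,dy,t]+np.array([[0,0,0],[.008,0,0],[0,.008,0],[0,0,.06]]))) for dx in(-.01,.0,.01) for dy in(-.01,0.,.01) for t in(-.08,0,.08)),key=lambda r:r.fun)
    return best.x,best.fun
def tocab(off=.074):
    P,R=pose();t=np.radians(R.as_euler('xyz',degrees=True)[2]+180);return np.array([P[0]+off*np.cos(t),P[1]+off*np.sin(t),t])
E
python3 - <<'E'
from h import *
snap('scene','s6.png');q=tocab();print('assumed',q,np.degrees(q[2]))
for f in('s1.png','s3.png'):
    x,c=track(f,'s6.png',q) if f=='s1.png' else track('s1.png','s3.png',(.5345,-.088,np.radians(78)));print(f,x,np.degrees(x[2]),c)
nxt(np.arange(-.139,-.08,.006))
E
```

```text
assumed [0.53372879 0.03934903 1.67789185] 96.13612161474578Traceback (most recent call last):
  File "<stdin>", line 4, in <module>
  File "h.py", line 61, in track
    best=min((minimize(cost,np.array(q1)+[dx,dy,t],method='Nelder-Mead',options=dict(initial_simplex=np.array(q1)+[dx,dy,t]+np.array([[0,0,0],[.008,0,0],[0,.008,0],[0,0,.06]]))) for dx in(-.01,.0,.01) for dy in(-.01,0.,.01) for t in(-.08,0,.08)),key=lambda r:r.fun)
  File "h.py", line 61, in <genexpr>
    best=min((minimize(cost,np.array(q1)+[dx,dy,t],method='Nelder-Mead',options=dict(initial_simplex=np.array(q1)+[dx,dy,t]+np.array([[0,0,0],[.008,0,0],[0,.008,0],[0,0,.06]]))) for dx in(-.01,.0,.01) for dy in(-.01,0.,.01) for t in(-.08,0,.08)),key=lambda r:r.fun)
              ~~~~~~~~^^^^^^^^^^^^^^^^^^^^^^^^^^^^^^^^^^^^^^^^^^^^^^^^^^^^^^^^^^^^^^^^^^^^^^^^^^^^^^^^^^^^^^^^^^^^^^^^^^^^^^^^^^^^^^^^^^^^^^^^^^^^^^^^^^^^^^^^^^^^^^^^^^^^^^^^^^^
    res = _minimize_neldermead(fun, x0, args, callback, bounds=bounds,
                               **options)
    fxe = func(xe)
    fx = function(np.copy(x), *(wrapper_args + args))
  File "h.py", line 58, in cost
    B=cv2.warpPerspective(b,cv2.getPerspectiveTransform(H(q),dst),(180,180))[10:168,10:150]
                                                        ~^^^
  File "h.py", line 53, in H
    return np.float32([proj('scene',(q[0]+(c*x-s*y)/1e3,q[1]+(s*x+c*y)/1e3,.17)) for x,y in src])
                       ~~~~^^^^^^^^^^^^^^^^^^^^^^^^^^^^^^^^^^^^^^^^^^^^^^^^^^^^^
  File "h.py", line 10, in proj
    p=ctrl.camera_params(n); T=np.array(p['cam_to_world'])
ValueError: time passes only in moves, steps and waits
```

```bash
sed -i "s/ctrl\.camera_params(n)/CP(n)/; 2a import functools\nCP=functools.lru_cache(None)(lambda n: ctrl.camera_params(n))" h.py
python3 - <<'E'
from h import *
q=tocab();print('assumed',q,np.degrees(q[2]))
for f,q in(('s6.png',q),('s3.png',(.5345,-.088,np.radians(78)))):
    x,c=track('s1.png',f,q);print(f,x,np.degrees(x[2]),c)
nxt(np.arange(-.139,-.08,.006))
E
```

```text
assumed [0.53372879 0.03934903 1.67789185] 96.13612161474578
s6.png [ 0.51455533  0.1320812  -0.15929337] -9.126837787426883 -0.5570783457226219
s3.png [ 0.49795635 -0.01403461 -0.04493661] -2.574677820130701 -0.6165570124297983
[ 0.5416 -0.0342 -0.0175] [179.96  11.93 -83.86] [ 0.9 -4.1 -0.3]
[-5.8, -0.0, 1.3] [0.04, -0.07, 0.04]
[-11.8, 0.2, 2.6] [0.09, -0.07, 0.28]
[-17.8, 0.6, 3.9] [0.17, -0.07, 0.61]
[-23.7, 1.1, 5.1] [0.26, -0.07, 1.05]
[-29.7, 1.7, 6.4] [0.37, -0.07, 1.58]
[-35.7, 2.3, 7.7] [0.5, -0.07, 2.2]
[-41.7, 3.0, 8.9] [0.66, -0.07, 2.93]
[-47.7, 3.7, 10.2] [0.83, -0.07, 3.76]
[-53.6, 4.5, 11.4] [1.03, -0.07, 4.69]
[-59.6, 5.3, 12.7] [1.25, -0.07, 5.73]
```

```bash
cat >> h.py <<'E'
def cap(f):
    g=cv2.cvtColor(cv2.imread('pics/'+f),cv2.COLOR_BGR2HSV);m=cv2.inRange(g,(100,120,60),(125,255,255))
    m[:160]=0;m[240:]=0;m[:,:255]=0;m[:,430:]=0
    n,l,s,c=cv2.connectedComponentsWithStats(m)
    return [(s[i].tolist(),ray('scene',*c[i],.225).round(4)[:2].tolist()) for i in range(1,n) if s[i][4]>60]
def rel(w,q):
    c,s=np.cos(q[2]),np.sin(q[2]);d=np.array(w)-q[:2];return np.round([c*d[0]+s*d[1],-s*d[0]+c*d[1]],4)
E
python3 - <<'E'
from h import *
for f in('s1.png','s5.png','s6.png'):
    for s,w in cap(f): print(f,s,w,rel(w,np.array([.5345,-.088,np.radians(78)])) if f=='s1.png' else rel(w,tocab()))
E
```

```text
s1.png [395, 184, 10, 51, 201] [0.6062, 0.208] [ 0.3044 -0.0086]
s1.png [278, 186, 15, 14, 167] [0.5385, -0.0806] [ 0.0081 -0.0024]
s5.png [395, 184, 10, 51, 198] [0.6058, 0.2081] [ 0.1601 -0.0897]
s6.png [395, 184, 10, 51, 202] [0.6051, 0.2081] [ 0.1602 -0.089 ]
```

Both camera views of the cabinet are blocked by the arm, so I carry on with the two-finger push and watch the force.

Request:
apply_moves([
  {"fingers":60,"delta_pos":[-5.8,0,1.3],"angular":[0,0,0]},
  {"fingers":60,"delta_pos":[-11.8,0.2,2.6],"angular":[0.1,0,0.3]},
  {"fingers":60,"delta_pos":[-17.8,0.6,3.9],"angular":[0.2,0,0.6]},
  {"fingers":60,"delta_pos":[-23.7,1.1,5.1],"angular":[0.3,0,1]},
  {"fingers":60,"delta_pos":[-29.7,1.7,6.4],"angular":[0.4,0,1.6]},
  {"fingers":60,"delta_pos":[-35.7,2.3,7.7],"angular":[0.5,0,2.2]},
  {"fingers":60,"delta_pos":[-41.7,3,8.9],"angular":[0.7,0,2.9]},
  {"fingers":60,"delta_pos":[-47.7,3.7,10.2],"angular":[0.8,0,3.8]},
])

```text
clock: 10.55
tool_pos: [0.5325, 0.0127, -0.0175]
orientation: [179.9, 11.9, -87.8]
force: [0.3, -8.7, 1.0]
opening: 0.0599
gripper_force: 4.2
```

```bash
python3 - <<'E'
from h import *
nxt(np.arange(-.091,-.03,.005))
E
```

```text
[ 0.5325  0.0127 -0.0175] [179.93  11.88 -87.75] [ 0.3 -8.7  1. ]
[-7.0, 0.9, 1.5] [0.25, -0.12, 0.89]
[-12.0, 1.9, 2.6] [0.43, -0.12, 1.75]
[-16.9, 3.0, 3.6] [0.63, -0.12, 2.67]
[-21.9, 4.0, 4.7] [0.84, -0.12, 3.67]
[-26.9, 5.0, 5.7] [1.07, -0.12, 4.74]
[-31.9, 6.0, 6.8] [1.31, -0.12, 5.88]
[-36.9, 7.1, 7.8] [1.56, -0.12, 7.09]
[-41.8, 6.7, 8.9] [1.62, -0.12, 7.34]
[-46.7, 6.1, 9.9] [1.62, -0.12, 7.34]
[-51.5, 5.4, 10.9] [1.62, -0.12, 7.34]
[-56.4, 4.8, 11.9] [1.62, -0.12, 7.34]
[-61.2, 4.1, 12.9] [1.62, -0.12, 7.34]
[-66.1, 3.5, 14.0] [1.62, -0.12, 7.34]
```

Request:
apply_moves([
  {"fingers":60,"delta_pos":[-3.5,0.4,0.7],"angular":[0.1,0,0.4]},
  {"fingers":60,"delta_pos":[-7,0.9,1.5],"angular":[0.2,0,0.9]},
  {"fingers":60,"delta_pos":[-12,1.9,2.6],"angular":[0.4,0,1.8]},
  {"fingers":60,"delta_pos":[-17,3,3.6],"angular":[0.6,0,2.7]},
  {"fingers":60,"delta_pos":[-22,4,4.7],"angular":[0.8,0,3.7]},
  {"fingers":60,"delta_pos":[-27,5,5.7],"angular":[1.1,0,4.7]},
  {"fingers":60,"delta_pos":[-32,6,6.8],"angular":[1.3,0,5.9]},
])

```text
clock: 11.25
tool_pos: [0.5247, 0.045, -0.0176]
orientation: [179.9, 11.9, -93.8]
force: [-0.1, -9.6, 3.5]
opening: 0.0603
gripper_force: 4.9
```

```bash
python3 - <<'E'
from h import *
snap('scene','s7.png');print(cap('s7.png'));q=tocab();print(q,rel(q[:2],Dk))
nxt(np.arange(-.061,-.02,.004))
E
```

```text
[([359, 178, 15, 14, 166], [0.5328, 0.1282]), ([395, 184, 10, 51, 204], [0.6062, 0.2079])]
[0.52957738 0.1196041  1.50282585] [-0.0653  0.0004]
[ 0.5246  0.0458 -0.0176] [179.94  11.91 -93.89] [-0.3 -6.3  1.6]
[-4.2, 0.9, 0.9] [0.29, -0.09, 1.08]
[-8.1, 1.1, 1.7] [0.34, -0.09, 1.33]
[-12.1, 1.0, 2.6] [0.34, -0.09, 1.33]
[-16.0, 0.9, 3.4] [0.34, -0.09, 1.33]
[-19.9, 0.8, 4.2] [0.34, -0.09, 1.33]
[-23.8, 0.7, 5.0] [0.34, -0.09, 1.33]
[-27.7, 0.6, 5.9] [0.34, -0.09, 1.33]
[-31.6, 0.5, 6.7] [0.34, -0.09, 1.33]
[-35.5, 0.4, 7.5] [0.34, -0.09, 1.33]
[-39.4, 0.3, 8.3] [0.34, -0.09, 1.33]
[-43.4, 0.2, 9.2] [0.34, -0.09, 1.33]
```

The jar cap is visible again and sits at (8.8, -2.6) mm in the assumed cabinet frame, against (8.1, -2.4) at the start. So the push hasn't slipped. Going straight in.

Request:
apply_moves([
  {"fingers":60,"delta_pos":[-4.2,0.9,0.9],"angular":[0.3,0,1.1]},
  {"fingers":60,"delta_pos":[-8.1,1.1,1.7],"angular":[0.3,0,1.3]},
  {"fingers":60,"delta_pos":[-12,1,2.6],"angular":[0.3,0,1.3]},
  {"fingers":60,"delta_pos":[-16,0.9,3.4],"angular":[0.3,0,1.3]},
  {"fingers":60,"delta_pos":[-20,0.8,4.2],"angular":[0.3,0,1.3]},
  {"fingers":60,"delta_pos":[-23.8,0.7,5],"angular":[0.3,0,1.3]},
  {"fingers":60,"delta_pos":[-27.7,0.6,5.9],"angular":[0.3,0,1.3]},
  {"fingers":60,"delta_pos":[-31.6,0.5,6.7],"angular":[0.3,0,1.3]},
  {"fingers":60,"delta_pos":[-35.5,0.4,7.5],"angular":[0.3,0,1.3]},
  {"fingers":60,"delta_pos":[-39.4,0.3,8.3],"angular":[0.3,0,1.3]},
])

```text
clock: 12.3
tool_pos: [0.5268, 0.0848, -0.0176]
orientation: [179.9, 11.9, -95.1]
force: [-1.1, -11.3, 5.6]
opening: 0.0596
gripper_force: 5.5
```

```bash
python3 - <<'E'
from h import *
snap('scene','s8.png');w=cap('s8.png');q=tocab();print(q,rel(q[:2],Dk))
for s,c in w: print(s,c,rel(c,q))
nxt(np.arange(-.022,.01,.003))
E
```

```text
[0.53341411 0.15914183 1.48186584] [-0.0256  0.0002]
[375, 178, 15, 15, 171] [0.5366, 0.168] [ 0.0091 -0.0024]
[397, 184, 8, 51, 156] [0.6177, 0.2078] [ 0.056  -0.0796]
[ 0.5268  0.0854 -0.0176] [179.93  11.87 -95.1 ] [-0.8 -7.9  3.6]
[-3.5, -0.1, 0.7] [0.1, -0.13, 0.15]
[-6.5, -0.1, 1.3] [0.1, -0.13, 0.15]
[-9.4, -0.1, 1.9] [0.1, -0.13, 0.15]
[-12.3, -0.1, 2.5] [0.1, -0.13, 0.15]
[-15.3, -0.1, 3.2] [0.1, -0.13, 0.15]
[-18.2, -0.1, 3.8] [0.1, -0.13, 0.15]
[-21.1, -0.1, 4.4] [0.1, -0.13, 0.15]
[-24.1, -0.1, 5.0] [0.1, -0.13, 0.15]
[-27.0, -0.1, 5.6] [0.1, -0.13, 0.15]
[-29.9, -0.1, 6.3] [0.1, -0.13, 0.15]
[-32.9, -0.1, 6.9] [0.1, -0.13, 0.15]
```

Request:
apply_moves([
  {"fingers":60,"delta_pos":[-3.5,0,0.7],"angular":[0,0,0]},
  {"fingers":60,"delta_pos":[-6.5,0,1.3],"angular":[0,0,0]},
  {"fingers":60,"delta_pos":[-9.4,0,1.9],"angular":[0,0,0]},
  {"fingers":60,"delta_pos":[-12.3,0,2.5],"angular":[0,0,0]},
  {"fingers":60,"delta_pos":[-15.3,0,3.2],"angular":[0,0,0]},
  {"fingers":60,"delta_pos":[-18.2,0,3.8],"angular":[0,0,0]},
])

```text
clock: 12.95
tool_pos: [0.5283, 0.1032, -0.0176]
orientation: [179.9, 11.8, -95.1]
force: [-1.3, -10.0, 4.1]
opening: 0.0599
gripper_force: 5.5
```

Request:
apply_moves([
  {"fingers":60,"delta_pos":[-1.5,0,0.3],"angular":[0,0,0]},
  {"fingers":60,"delta_pos":[-3,0,0.6],"angular":[0,0,0]},
])

```text
clock: 13.15
tool_pos: [0.5286, 0.1063, -0.0176]
orientation: [179.9, 11.8, -95.1]
force: [-0.3, -11.1, 4.5]
opening: 0.0601
gripper_force: 5.4
```

Request:
apply_moves([
  {"fingers":60,"delta_pos":[-1.5,0,0.3],"angular":[0,0,0]},
  {"fingers":60,"delta_pos":[-2.5,0,0.5],"angular":[0,0,0]},
])

```text
clock: 13.35
tool_pos: [0.5288, 0.1088, -0.0176]
orientation: [179.9, 11.8, -95.1]
force: [-0.5, -10.9, 4.6]
opening: 0.0602
gripper_force: 5.4
```

Request:
apply_moves([
  {"fingers":60,"delta_pos":[-1.5,0,0.3],"angular":[0,0,0]},
  {"fingers":60,"delta_pos":[-2.5,0,0.5],"angular":[0,0,0]},
])

```text
clock: 13.55
tool_pos: [0.529, 0.1113, -0.0176]
orientation: [179.9, 11.8, -95.1]
force: [-1.2, -9.7, 4.1]
opening: 0.0601
gripper_force: 5.3
```

Request:
apply_moves([
  {"fingers":60,"delta_pos":[-1,0,0.2],"angular":[0,0,0]},
  {"fingers":60,"delta_pos":[-2,0,0.4],"angular":[0,0,0]},
])

```text
clock: 13.75
tool_pos: [0.529, 0.1127, -0.0176]
orientation: [179.9, 11.8, -95.1]
force: [-0.0, -17.7, 6.3]
opening: 0.0598
gripper_force: 8.9
```

Resistance is rising, which looks like the stop. One small step more to seat and square it.

Request:
apply_moves([
  {"fingers":60,"delta_pos":[-1,0,0.2],"angular":[0,0,0]},
  {"fingers":60,"delta_pos":[-1,0,0.2],"angular":[0,0,0]},
])

```text
clock: 13.95
tool_pos: [0.529, 0.1128, -0.0176]
orientation: [179.9, 11.7, -95.1]
force: [-0.6, -19.5, 6.3]
opening: 0.0599
gripper_force: 9.3
```

```bash
python3 - <<'E'
from h import *
snap('scene','s9.png');q=tocab();print(q,rel(q[:2],Dk),ctrl.get_obs()['force'],ctrl.get_obs()['moment'])
for s,c in cap('s9.png'): print(s,c,rel(c,q))
E
```

```text
[0.53554858 0.18650142 1.48164315] [0.0019 0.0006] [ -0.67114834 -18.13532981   6.78540843] [-6.77965509 -0.04194231 -0.183971  ]
[386, 178, 15, 15, 169] [0.5391, 0.1956] [ 0.0094 -0.0027]
```

Request:
apply_moves([
  {"fingers":60,"delta_pos":[-1,0,0.2],"angular":[0,0,0]},
  {"fingers":60,"delta_pos":[-1.5,0,0.3],"angular":[0,0,0]},
])

```text
clock: 14.2
tool_pos: [0.5288, 0.113, -0.0176]
orientation: [179.9, 11.7, -95.1]
force: [-0.5, -27.8, 9.2]
opening: 0.06
gripper_force: 13.9
```

Request:
apply_moves([
  {"fingers":60,"delta_pos":[5,0,-1],"angular":[0,0,0]},
  {"fingers":60,"delta_pos":[20,0,-4.2],"angular":[0,0,0]},
  {"fingers":60,"delta_pos":[45,0,-9.4],"angular":[0,0,0]},
  {"fingers":60,"delta_pos":[68,0,-14.5],"angular":[0,0,0]},
  {"fingers":60,"delta_pos":[64,0,-34],"angular":[0,0,0]},
  {"fingers":60,"delta_pos":[54,0,-80],"angular":[0,0,0]},
  {"fingers":60,"delta_pos":[44,0,-127],"angular":[0,0,0]},
  {"fingers":60,"delta_pos":[34,0,-174],"angular":[0,0,0]},
  {"fingers":60,"delta_pos":[24,0,-220],"angular":[0,0,0]},
  {"fingers":60,"delta_pos":[14,0,-267],"angular":[0,0,0]},
])

```text
clock: 15.2
tool_pos: [0.5235, 0.0486, 0.243]
orientation: [-180.0, 12.0, -95.1]
force: [1.7, 1.4, -0.2]
opening: 0.0597
gripper_force: 0.0
```

Request:
apply_moves([
  {"fingers":60,"delta_pos":[45,0,-10],"angular":[0,0,0]},
  {"fingers":60,"delta_pos":[90,0,-20],"angular":[0,0,0]},
  {"fingers":60,"delta_pos":[135,0,-30],"angular":[0,0,0]},
  {"fingers":60,"delta_pos":[180,0,-40],"angular":[0,0,0]},
  {"fingers":60,"delta_pos":[225,0,-50],"angular":[0,0,0]},
  {"fingers":60,"delta_pos":[225,0,-50],"angular":[0,0,0]},
  {"fingers":60,"delta_pos":[225,0,-50],"angular":[0,0,0]},
])

```text
clock: 15.9
tool_pos: [0.5033, -0.1818, 0.2427]
orientation: [180.0, 12.0, -95.3]
force: [-0.9, 0.6, 0.3]
opening: 0.0601
gripper_force: 0.0
```

```bash
python3 - <<'E'
from h import *
snap('scene','s10.png');snap('top','t10.png')
for s,c in cap('s10.png'): print(s,c,'jar in dock',rel(c,Dk))
# yellow ledge edge heading in scene and top
for n,f,b in(('scene','s10.png',(300,160,430,260)),('top','t10.png',(190,130,330,260))):
    g=cv2.cvtColor(cv2.imread('pics/'+f),cv2.COLOR_BGR2HSV)[b[1]:b[3],b[0]:b[2]]
    m=cv2.inRange(g,(18,120,60),(35,255,255));y,x=np.nonzero(m);print(n,len(x))
    if len(x)>20:
        vx,vy,x0,y0=cv2.fitLine(np.float32(np.c_[x,y]),cv2.DIST_HUBER,0,.01,.01).ravel()
        P=[ray(n,b[0]+x0+k*vx,b[1]+y0+k*vy,.024) for k in(-12,12)];e=P[1]-P[0];mid=(P[0]+P[1])/2
        print('heading',(np.degrees(np.arctan2(e[1],e[0]))+90)%180,'ledge in dock',rel(mid[:2],Dk))
o=ctrl.get_obs();print(o['tool_pos'],o['force'],o['clock'])
E
```

```text
[386, 178, 15, 15, 165] [0.5389, 0.1956] jar in dock [ 0.0112 -0.0019]
scene 355
heading 85.19745700414546 ledge in dock [-0.0506  0.0033]
top 282
heading 84.7972160472937 ledge in dock [-0.0521  0.0054]
[ 0.50362608 -0.18022857  0.24303352] [-0.73307774  0.44665085  0.16419518] 16.0
```

The ledge sits at x = -51 mm in the bay frame (-50.5 expected at home), with its heading within 0.5° of the bay's. The jar is in its place and the robot is clear, so I'm handing in.

```bash
python3 -c "
from plant import ctrl
print(ctrl.close_job())"
```

```text
the job is handed in; nothing more can be done
None
```

I pushed the cabinet home against the bay's end stop, within about 0.5° of square by the last camera measurement and with the jar still in place on top, moved the robot clear and handed the job in at about 16 s; the hand-in returned no verdict.

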